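Hang the caddy on the art rail and load the red paint

ROBOT

A 6-joint arm with a two-finger parallel gripper is mounted at the origin on the work surface. World frame = base frame: x ahead of the robot, y to its left, z up, the work surface at z = 0. Lengths are in m, angles in rad, forces in N, time in s.
With the tool pointing down it reaches from about 0.425 to 0.925 m from the base axis. Payload 12.5 kg.
Tool frame: the origin (TCP) lies midway between the tips of the shut fingers; the grasp point (between the pads) lies 19 mm behind it; z points along the fingers, y is the line along which they close (so a half turn about z gives the same grasp; the last joint's range is limited). The gripper opens to 85 mm and grips with 20 to 120 N. Pads are 22 mm wide; open, the fingers measure 114 mm over their backs; the gripper's body (76 mm by 85 mm) begins 54 mm behind the grasp point. The pads swing forward as they close: fully open they stand 13 mm farther back than shut.
Start: joints at [1.008, 0.491, 1.559, -0, 1.092, -0.106], TCP at [0.276, 0.561, 0.231] pointing down, gripper open.
Joint ranges: [-3.1, 3.1], [-0.84, 2.19], [0.05, 2.79], [-1.13, 4.28], [0.06, 2.93], [-2.69, 2.69]. Speed limits (rad/s): [2.22, 2.22, 2.79, 3.14, 3.14, 3.14].

INTERFACE

Orientations are given as a unit quaternion [x, y, z, w].
In Python, from rig import robot, open_jaws, grab, imaging, job, status gives the robot as it stands. The module is installed in compiled form; this text tells all that it offers. Calls block until the motion is done:
- robot.movep(position, orientation): joint-space move of the TCP to a pose.
- robot.movel(position, frame=None, rate=0.15): straight line of the TCP; frame=None keeps the orientation; rate is the mean speed in m/s.
- robot.move_j(angles): joint-space move.
- open_jaws() and grab(): open the fingers fully, or close them until they stop; the grip force is fixed at half the most.
- robot.sleep(seconds).
- robot.inverse_kinematics(position, orientation): joint angles nearest the present ones, or None.
- imaging.camera(name): name is "scene" or "top" or "wrist"; returns the picture (420x560x3 uint8, blue, green, red); there is no depth.
- imaging.camera_model(name): a dict with "camera_matrix" (3x3 intrinsics, pixels), "T" (4x4, takes a point from camera to world coordinates). Camera axes: x right, y down, z forward; pixel columns grow to the right and rows downward; lengths in m; the calibration is good to about 2 mm. A picture is of the moment at which its call begins: read the wrist's pose just before it. camera_model takes no time and is no camera call; for the wrist camera it gives the pose at the moment of the call.
A pose or a line that the arm cannot do raises robot.MotionError and nothing moves.
- job.close_job(): hands the job in; it is judged then, once.
Readings, each from a call of its own:
- status.get_time(): time.
- status.get_joint_pos(): joint angles.
- status.get_dq(): joint speeds.
- status.get_joint_torque(): joint torques, N m.
- status.get_ee_pos(): TCP position.
- status.get_tcp_rot(): TCP orientation.
- status.get_contact_force(): force on the tool from outside, world axes, zero at the start.
- status.get_torque(): the same for the moment, N m.
- status.get_opening(): finger opening in m.
- status.get_finger_force(): force on a finger pad.
Only numpy, scipy, OpenCV 4.12 (cv2) and the standard library are available. Lean on these libraries where they do the work, as an engineer would, in place of code of your own. Each camera call takes 0.05 s, during which the arm holds its last target. There are 200 camera calls.

TASK

Get the painting place ready: hang the blue caddy on the top bar of the wooden rail, its saddle right down over the bar between the two posts, and let go of it so that it hangs by itself, empty. Then set the red paint pot gently down into the hanging caddy's tray, kept upright all the way and never dropped. Leave the green pot, the yellow pot and the marker box where they are.

Things in the scene. Friction and masses are not known exactly. Their poses are not given: they have to be found in the camera images.
- rail: fixed wooden table-top rail, both sides alike: two round bars of 22 mm diameter along its own y, axes 190 and 115 mm above the table, between two posts (22 x 24 mm, inner faces 280 mm apart). Nothing rises above the top bar (top at 201 mm). The feet reach 60 mm to either side in x. Origin: on the table under the middle of the bars.
- bar_mid (a point): middle of the top bar, on its axis, 190 mm above the table; same axes as the rail (y along the bar).
- caddy: loose blue sheet-metal hook-on caddy, 0.25 kg, 78 mm wide (y), standing on the table: tray, back plate (x = 39 to 43 mm, z = 0 to 100 mm), saddle on top of it. Origin: centre of the tray's underside; x from tray to lip, z up. Hung, its underside is about 101 mm above the table, the plate rests against both bars and it may lean outwards up to 0.12 rad.
- caddy_saddle (a point): middle of the underside of the saddle's roof (x = 58, y = 0, z = 100 mm in the caddy's frame). Back plate, 4 mm roof and lip form a downward-open channel 30 mm wide inside. The lip (x = 73 to 77 mm) comes down to z = 70 mm, then flares outwards to x = 86 mm at z = 57 mm. Hung, this point lies on the bar, 11 mm above the bar's axis.
- caddy_grip (a point): the place to grip the yellow tab: x = 58, y = 0, z = 126 mm in the caddy's frame. The tab is 12 mm thick (along the caddy's x), 50 mm wide (y) and runs from z = 104 to 138 mm.
- caddy_tray (a point): centre of the floor inside the caddy's open square tray, 4 mm above the caddy's origin. Inside 70 x 70 mm, rim 36 mm above the caddy's underside, walls 4 mm.
- red_pot: paint pot: white round body 56 mm diameter and 66 mm high with a wide red band, narrower neck, then a red screw cap 36 mm diameter that runs from 74 to 110 mm height (the place to grip, from above). Closed, about 0.2 kg. Origin: centre of the underside; z up the pot's axis.
- green_pot: paint pot: white round body 56 mm diameter and 66 mm high with a wide green band, narrower neck, then a green screw cap 36 mm diameter that runs from 74 to 110 mm height (the place to grip, from above). Closed, about 0.2 kg. Origin: centre of the underside; z up the pot's axis. To be left alone.
- yellow_pot: paint pot: white round body 56 mm diameter and 66 mm high with a wide yellow band, narrower neck, then a yellow screw cap 36 mm diameter that runs from 74 to 110 mm height (the place to grip, from above). Closed, about 0.2 kg. Origin: centre of the underside; z up the pot's axis. To be left alone.
- marker_box: clear open box of pens, 130 x 180 (204 over the blue latches) x 70 mm, about 0.9 kg. Origin: centre of the underside; long side along its y. To be left alone.
Mind the look-alikes: they are no part of the job. There is more than one size of the caddy; the job needs the largest.

How it is judged:
By the outcome, as a careful person would: the job done as asked, in the order asked, and still so for the second after the job is handed in, with the robot touching nothing.
It also fails if it takes over 72 s, if anything falls off the work surface, if the arm or the gripper's body presses on something with over 40 N, if the wrist force passes 120 N, or if a joint passes its speed limit or range.

## Working session

There is one attempt and no reset: what is moved stays moved. The work goes in short steps, each a Python script; the robot and the scene stay as the last script left them, time stands still between calls to the robot, and variables do not carry over. Pictures are saved under pics/ and viewed, at most 13 in all, crops included, and the job is handed in when it is done.

```bash
mkdir -p pics; python3 - <<'E'
from rig import robot, imaging, status
import cv2, numpy as np
for n in("scene","top"):
    cv2.imwrite(f"pics/{n}0.png",cv2.resize(imaging.camera(n),(800,600),interpolation=cv2.INTER_CUBIC))
    m=imaging.camera_model(n);print(n,np.round(m["camera_matrix"],1).tolist(),np.round(m["T"],3).tolist())
print(status.get_time(),status.get_tcp_rot())
E
```

```text
scene [[395.6, 0.0, 272.1], [0.0, 395.6, 218.8], [0.0, 0.0, 1.0]] [[0.562, 0.7, -0.44, 0.999], [0.827, -0.481, 0.291, -0.373], [-0.008, -0.527, -0.85, 0.911], [0.0, 0.0, 0.0, 1.0]]
top [[489.3, 0.0, 276.0], [0.0, 489.3, 205.8], [0.0, 0.0, 1.0]] [[-0.025, -0.993, 0.116, 0.455], [-1.0, 0.025, 0.001, -0.081], [-0.004, -0.116, -0.993, 1.185], [0.0, 0.0, 0.0, 1.0]]
0.1 [ 2.26410907e-01  9.74031744e-01 -4.83498700e-04 -1.72395099e-04]
```

View pics/top0.png

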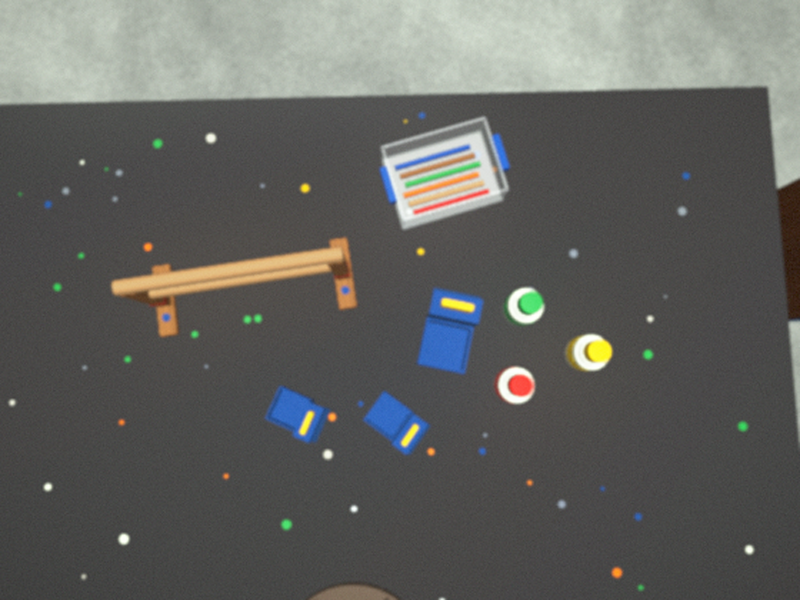

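View pics/scene0.png

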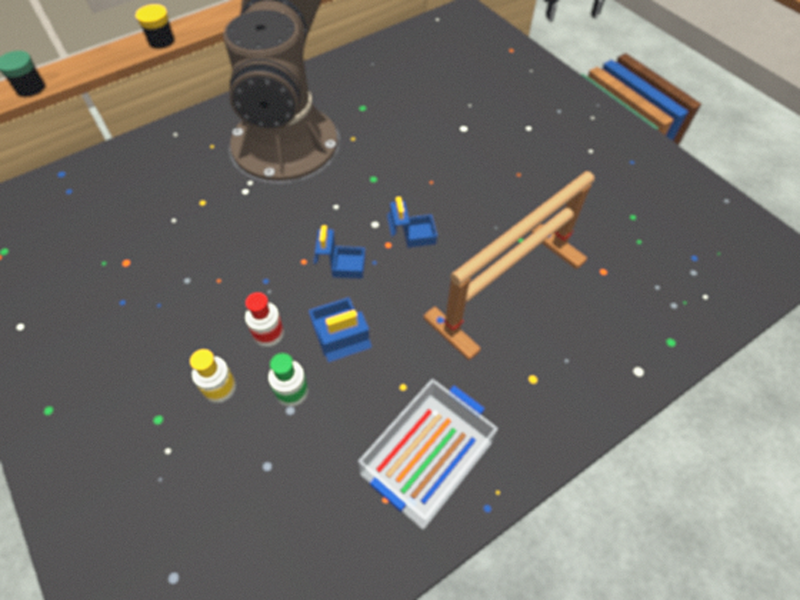

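The top view shows three blue caddies, at (450,332), (395,423) and (295,414). The first is clearly the largest and looks like the one meant. The pots are red (517,385), green (527,303) and yellow (595,352). The rail runs from (115,287) to (340,255). I'll confirm with enlarged crops.

```bash
python3 - <<'E'
from rig import imaging
import cv2, numpy as np
t=np.mean([imaging.camera("top").astype(float) for _ in range(4)],0).astype(np.uint8)
a=cv2.resize(t[190:330,175:395],(800,509),interpolation=cv2.INTER_CUBIC)   # scale 3.636
b=cv2.resize(t[155:245,70:260],(800,379),interpolation=cv2.INTER_CUBIC) # 4.2105
cv2.imwrite("pics/a.png",a);cv2.imwrite("pics/b.png",b)
E
```

```text
(no output)
```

View pics/a.png

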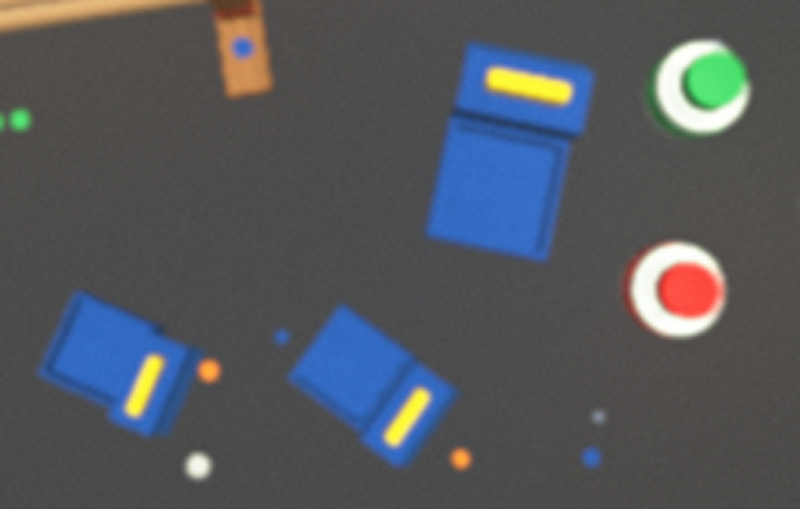

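View pics/b.png

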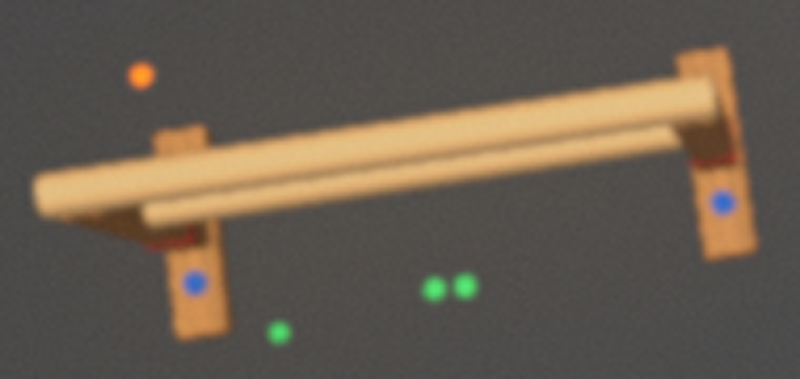

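Crop a confirms it. The caddy at (510,150) has an 86 px tab, about 51 mm, while the other two have about 65 px, or 39 mm. Its tab centre is (529,86), with ends at (488,77) and (572,95). The red cap top is at (694,291). In crop b the bar axis runs from (38,195) to (713,98).

```bash
cat > h.py <<'E'
from rig import robot, open_jaws, grab, imaging, job, status
import numpy as np, cv2
from scipy.spatial.transform import Rotation as R
def w(m,u,v,z):
    K,T=np.array(m["camera_matrix"]),np.array(m["T"])
    d=T[:3,:3]@np.linalg.solve(K,[u,v,1]); return T[:3,3]+d*(z-T[2,3])/d[2]
def q(ang):  # tool down, tool y (closing) axis heading = ang in world
    y=np.array([np.cos(ang),np.sin(ang),0]);z=np.array([0,0,-1.]);return R.from_matrix(np.c_[np.cross(y,z),y,z]).as_quat()
def shot(name,n=3):
    m=imaging.camera_model("wrist")
    im=np.mean([imaging.camera("wrist").astype(float) for _ in range(n)],0).astype(np.uint8); cv2.imwrite(f"pics/{name}.png",im); return m,im
E
python3 - <<'E'
from h import *
m=imaging.camera_model("top")
a=lambda x,y,z:w(m,175+x/3.636,190+y/3.636,z)
b=lambda x,y,z:w(m,70+x/4.2105,155+y/4.2105,z)
p=lambda n,v:print(n,np.round(v,4),"r",round(np.hypot(v[0],v[1]),3))
p("tab",a(529,86,.138));l,r=a(488,77,.138),a(572,95,.138);print(np.linalg.norm(r-l));d=l-r;print("caddy yaw",np.arctan2(d[1],d[0])-np.pi/2)
p("tray rim c",a(500,187,.036))
p("red",a(694,291,.11));p("redbody",a(682,290,.066));p("green",a(718,78,.11))
l,r=b(38,195,.19),b(713,98,.19);print(l,r,np.linalg.norm(r-l));d=l-r;print("rail yaw",np.arctan2(d[1],d[0])-np.pi/2);p("mid",(l+r)/2)
p("feet dots mid",(b(195,283,.015)+b(722,202,.015))/2)
print(status.get_tcp_rot(), np.array(imaging.camera_model("wrist")["T"]).round(3).tolist())
for n,c in(("tab",a(529,86,.138)),("mid",(l+r)/2)):
  for ang in np.arange(-3,3.2,.25):
    j=robot.inverse_kinematics([c[0],c[1],.25],q(ang)); 
    if j is not None: print(n,round(ang,2),np.round(j,2)[[0,5]])
E
```

```text
tab [ 0.5581 -0.1756  0.138 ] r 0.585
0.050666859032342255
caddy yaw -0.23791426262044335
tray rim c [ 0.5033 -0.1638  0.036 ] r 0.529
red [ 0.4351 -0.2724  0.11  ] r 0.513
redbody [ 0.4351 -0.2728  0.066 ] r 0.514
green [ 0.5628 -0.2929  0.11  ] r 0.634
[0.59092445 0.3234444  0.19      ] [ 0.63043144 -0.00631082  0.19      ] 0.33211339903419707
rail yaw 0.1192386595362358
mid [0.6107 0.1586 0.19  ] r 0.631
feet dots mid [0.5814 0.1533 0.015 ] r 0.601
[ 2.26431999e-01  9.74026961e-01 -1.56217571e-04 -6.32514871e-05] [[0.441, 0.862, 0.249, 0.213], [0.897, -0.424, -0.124, 0.592], [-0.001, 0.278, -0.96, 0.373], [0.0, 0.0, 0.0, 1.0]]
tab -3.0 [-0.42  2.58]
tab -2.75 [-0.42  2.33]
tab -2.5 [-0.42  2.08]
tab -2.25 [-0.42  1.83]
tab -2.0 [-0.42  1.58]
tab -1.75 [-0.42  1.33]
tab -1.5 [-0.42  1.08]
tab -1.25 [-0.42  0.83]
tab -1.0 [-0.42  0.58]
tab -0.75 [-0.42  0.33]
tab -0.5 [-0.42  0.08]
tab -0.25 [-0.42 -0.17]
tab 0.0 [-0.42 -0.42]
tab 0.25 [-0.42 -0.67]
tab 0.5 [-0.42 -0.92]
tab 0.75 [-0.42 -1.17]
tab 1.0 [-0.42 -1.42]
tab 1.25 [-0.42 -1.67]
tab 1.5 [-0.42 -1.92]
tab 1.75 [-0.42 -2.17]
tab 2.0 [-0.42 -2.42]
tab 2.25 [-0.42 -2.67]
mid -2.5 [0.15 2.65]
mid -2.25 [0.15 2.4 ]
mid -2.0 [0.15 2.15]
mid -1.75 [0.15 1.9 ]
mid -1.5 [0.15 1.65]
mid -1.25 [0.15 1.4 ]
mid -1.0 [0.15 1.15]
mid -0.75 [0.15 0.9 ]
mid -0.5 [0.15 0.65]
mid -0.25 [0.15 0.4 ]
mid 0.0 [0.15 0.15]
mid 0.25 [ 0.15 -0.1 ]
mid 0.5 [ 0.15 -0.35]
mid 0.75 [ 0.15 -0.6 ]
mid 1.0 [ 0.15 -0.85]
mid 1.25 [ 0.15 -1.1 ]
mid 1.5 [ 0.15 -1.35]
mid 1.75 [ 0.15 -1.6 ]
mid 2.0 [ 0.15 -1.85]
mid 2.25 [ 0.15 -2.1 ]
mid 2.5 [ 0.15 -2.35]
mid 2.75 [ 0.15 -2.6 ]
```

```bash
python3 - <<'E'
from h import *
p,o=status.get_ee_pos(),status.get_tcp_rot()
robot.movep([p[0],p[1],.32],o)
robot.movep([.558,-.1755,.30],q(-.23)); 
robot.movel([.558,-.1755,.21]); robot.sleep(.2)
m,im=shot("w1"); print(np.array(m["T"]).round(4).tolist(),np.array(m["camera_matrix"]).round(1).tolist(),status.get_time(),status.get_ee_pos())
K,T=np.array(m["camera_matrix"]),np.array(m["T"])
c=T[:3,:3].T@(np.array([.558,-.1755,.138])-T[:3,3]);u=K@c;print(u/u[2])
E
```

```text
[[0.9736, -0.2194, -0.0628, 0.5747], [-0.2282, -0.9347, -0.2724, -0.1066], [0.0011, 0.2795, -0.9601, 0.3531], [0.0, 0.0, 0.0, 1.0]] [[307.8, 0.0, 278.2], [0.0, 307.8, 211.4], [0.0, 0.0, 1.0]] 4.625 [ 0.55809948 -0.17556052  0.21049225]
[277.06510736 222.22935383   1.        ]
```

View pics/w1.png

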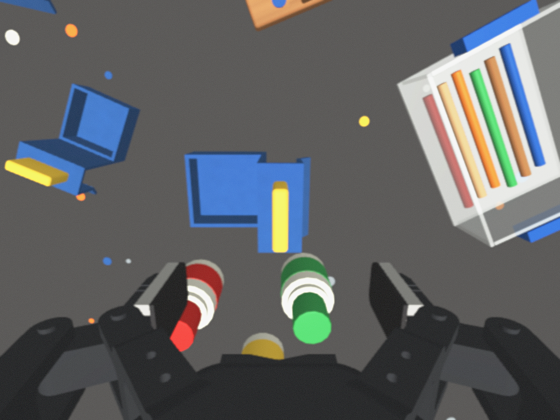

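The tab's top face spans rows 193–251 and columns 273–287, centred at (280,222). The prediction was (277,222), so it is about 2 mm off. I'll correct for that, grasp, lift, and check the bar from above.

```bash
python3 - <<'E'
from h import *
m=imaging.camera_model("wrist"); im=cv2.imread("pics/w1.png")
k=cv2.inRange(cv2.cvtColor(im,cv2.COLOR_BGR2HSV),(20,120,90),(35,255,255)); k[:, :255]=0;k[:,310:]=0;k[:170]=0;k[260:]=0
ys,xs=np.nonzero(k); rows=[r for r in range(197,247)]
cen=[xs[ys==r].mean() for r in rows]; f=np.polyfit(rows,cen,1)
A,B=[w(m,np.polyval(f,r),r,.138) for r in(193,251)]; d=A-B; yaw=np.arctan2(d[1],d[0])-np.pi/2
c=(A+B)/2; print(f,c,yaw,np.linalg.norm(d),ys.min(),ys.max())
if abs(yaw+.23)>.06: raise SystemExit
open_jaws(); Q=q(yaw)
robot.movep([c[0],c[1],.20],Q); robot.movel([c[0],c[1],.110],rate=.1); 
print(status.get_contact_force(),status.get_ee_pos())
grab(); print(status.get_opening(),status.get_finger_force(),status.get_ee_pos())
robot.movel([c[0],c[1],.20],rate=.1); print(status.get_contact_force())
robot.movel([c[0],c[1],.35],rate=.2)
ry=.119; mid=np.array([.6107,.1586]); u=np.array([-np.sin(ry),np.cos(ry)])
t=mid-.07*u; robot.movep([t[0],t[1],.35],q(ry)); robot.sleep(.3)
m,im=shot("w2"); print(np.array(m["T"]).round(4).tolist(),status.get_time(),status.get_ee_pos(),status.get_opening())
import json; json.dump({k:np.array(v).tolist() for k,v in m.items()},open("m2.json","w"))
E
```

```text
[4.40230106e-16 2.80000000e+02] [ 0.5597909  -0.17620923  0.138     ] -0.2286033869600883 0.04480348803085077 182 251
[-0.01706836 -0.14694761  0.32445654] [ 0.56006074 -0.17631673  0.11055997]
0.010626104082916437 58.9928412437439 [ 0.55988533 -0.17624172  0.11023354]
[-0.57830136 -0.47866152 -2.89439987]
[[0.9931, 0.1125, 0.0322, 0.6113], [0.117, -0.9536, -0.2772, 0.1584], [-0.0005, 0.2791, -0.9603, 0.4923], [0.0, 0.0, 0.0, 1.0]] 10.2667 [0.61903532 0.08872659 0.35005593] 0.01120159577944473
```

View pics/w2.png

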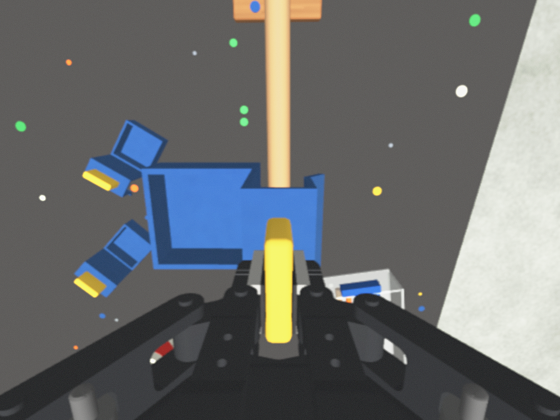

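The caddy is held. The bar runs down the picture from about (277,0) to (279,185). I'll fit its line precisely.

```bash
python3 - <<'E'
from h import *; import json
m=json.load(open("m2.json")); im=cv2.imread("pics/w2.png")
k=cv2.inRange(cv2.cvtColor(im,cv2.COLOR_BGR2HSV),(8,60,90),(28,255,255)); k[:,:240]=0;k[:,310:]=0
P=[];wd=[]
for r in range(35,180,5):
    x=np.nonzero(k[r])[0]; P.append(w(m,x.mean(),r,.19)[:2]); wd.append(np.ptp(x)+1)
P=np.array(P); print(wd)
f=np.polyfit(P[:,1],P[:,0],1); ry=-np.arctan(f[0]); print("yaw",ry,"x at y=.1586",np.polyval(f,.1586),"res",np.std(P[:,0]-np.polyval(f,P[:,1])))
p=np.array(status.get_ee_pos()); print("TCP off bar (m)",(p[0]-np.polyval(f,p[1]))*np.cos(ry))
# where does the caddy sit in the hand: seam check: tab top at z, saddle roof edges
y=R.from_quat(status.get_tcp_rot()).as_matrix(); print(y.round(4))
E
```

```text
[np.int64(26), np.int64(26), np.int64(26), np.int64(26), np.int64(26), np.int64(26), np.int64(26), np.int64(26), np.int64(26), np.int64(26), np.int64(25), np.int64(25), np.int64(25), np.int64(25), np.int64(25), np.int64(25), np.int64(25), np.int64(25), np.int64(25), np.int64(25), np.int64(24), np.int64(24), np.int64(24), np.int64(24), np.int64(24), np.int64(24), np.int64(24), np.int64(24), np.int64(24)]
yaw 0.1267816493407767 x at y=.1586 0.611081096610534 res 0.00012629627053152416
TCP off bar (m) -0.0009445704349737799
[[-1.181e-01  9.930e-01  1.000e-04]
 [ 9.930e-01  1.181e-01 -0.000e+00]
 [-0.000e+00  1.000e-04 -1.000e+00]]
```

```bash
python3 - <<'E'
from h import *
F=lambda:np.round(status.get_contact_force(),2)
x,y=.6112,.1586
robot.movep([x,y,.33],q(.125)); robot.sleep(.2); print(F())
for z in(.27,.24,.222):
    robot.movel([x,y,z],rate=.08); print(z,F())
    if abs(F()[2]+2.9)>4 or np.hypot(*F()[:2])>6: print("contact");break
else:
    b=F()[2]
    while z>.208:
        z-=.0012; robot.movel([x,y,z],rate=.03); f=F(); print(round(z,4),f)
        if f[2]>b+3: break
print(status.get_time(),status.get_ee_pos())
cv2.imwrite("pics/s2.png",cv2.resize(imaging.camera("scene")[90:300,230:510],(800,600),interpolation=cv2.INTER_CUBIC))
E
```

```text
[ 0.67 -0.37 -1.96]
0.27 [ 0.15 -0.46 -2.56]
0.24 [-0.61  0.2  -3.12]
0.222 [-0.01 -0.75 -2.01]
0.2208 [ 0.26 -0.08 -3.24]
0.2196 [ 0.43  0.22 -2.93]
0.2184 [ 0.22  0.09 -1.91]
0.2172 [-0.22 -0.26 -2.43]
0.216 [-0.04 -0.14 -2.22]
0.2148 [ 0.49 -0.74 -2.77]
0.2136 [-0.07  0.58 -1.88]
0.2124 [ 0.43  1.02 -2.8 ]
0.2112 [ 0.35  0.24 -1.19]
0.21 [-3.6  -0.62  8.29]
15.1583 [0.61131842 0.15861874 0.21120457]
```

View pics/s2.png

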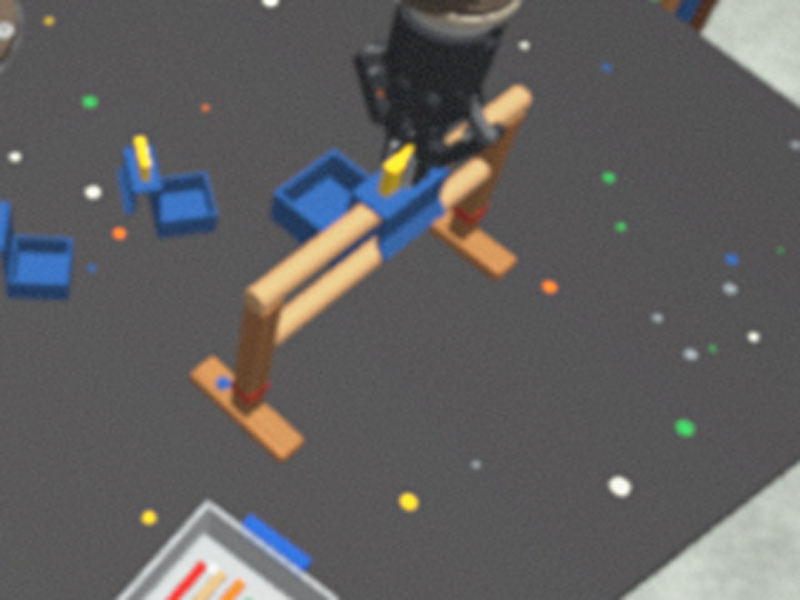

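The saddle is seated: contact came at TCP z = 0.211, as predicted, and the picture shows the lip over the bar between the posts. I'll release, look at the tray, then look at the red pot.

```bash
python3 - <<'E'
from h import *; import json
open_jaws(); robot.sleep(.2)
x,y=.6112,.1586
robot.movel([x,y,.24],rate=.06); robot.movel([x,y,.34],rate=.2); robot.sleep(.3)
m,a=shot("w3"); json.dump({k:np.array(v).tolist() for k,v in m.items()},open("m3.json","w"))
robot.movep([.4351,-.2726,.25],q(np.pi/4)); robot.sleep(.2)
m,b=shot("w4"); json.dump({k:np.array(v).tolist() for k,v in m.items()},open("m4.json","w"))
K,T=np.array(m["camera_matrix"]),np.array(m["T"])
u=K@T[:3,:3].T@(np.array([.4351,-.2726,.11])-T[:3,3]);print("red pred",u/u[2],status.get_time())
cv2.imwrite("pics/w34.png",np.hstack([a[60:360,80:480],b[60:360,80:480]]))
E
```

```text
red pred [277.45391929 199.72852511   1.        ] 19.95
```

View pics/w34.png

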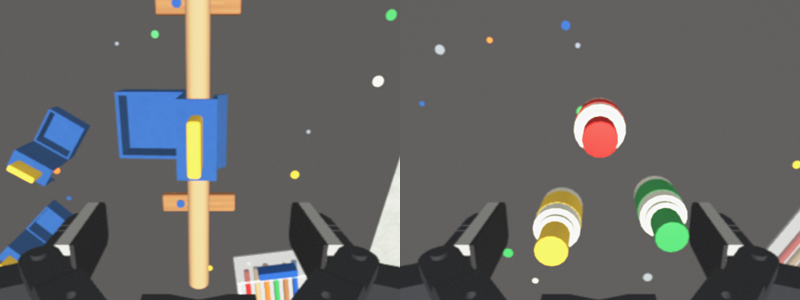

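Left: the caddy hangs by itself, square to the bar. The tray's outer left rim corners are at (195,151) and (200,218) in full-frame pixels. Right: the red cap top is at (280,199), with (277.5,199.7) predicted. Now I'll measure the tray.

```bash
python3 - <<'E'
from h import *; import json
m3=json.load(open("m3.json"));m4=json.load(open("m4.json"))
ry=.1255; ex=np.array([np.cos(ry),np.sin(ry)]);ey=np.array([-ex[1],ex[0]]);bar=np.array([.6111,.1586])
im=cv2.imread("pics/w4.png")
loc=lambda p:np.round([(p[:2]-bar)@ex,(p[:2]-bar)@ey],4)
for uv in((195,151),(200,218)): print("rim corner",loc(w(m3,*uv,.137)))
# tab top z=.239, and roof corners z=.205
t=w(m3,194+80,150+60,.239);print("tab",loc(t))
for uv in((177,98),(177,180),(217,98),(217,180)): print("roof",loc(w(m3,uv[0]+80,uv[1]+60,.205)))
k=cv2.inRange(cv2.cvtColor(im,cv2.COLOR_BGR2HSV),(0,140,190),(8,255,255));k[:,:240]=0;k[:,320:]=0;k[:150]=0;k[240:]=0
n,l,s,c=cv2.connectedComponentsWithStats(k);i=1+np.argmax(s[1:,4]);print(s[i],c[i]);print("red",w(m4,*c[i],.11))
E
```

```text
rim corner [-0.0917  0.04  ]
rim corner [-0.0917 -0.0374]
tab [-0.0032  0.0015]
roof [-0.0187  0.0399]
roof [-0.0202 -0.0382]
roof [0.0169 0.0399]
roof [ 0.0182 -0.0382]
[ 263  181   34   37 1035] [279.57777778 198.89178744]
red [ 0.4359414 -0.2706065  0.11     ]
```

```bash
python3 - <<'E'
from h import *
F=lambda:np.round(status.get_contact_force(),2)
x,y=.4357,-.2712; ry=.1255
robot.movel([x,y,.13],rate=.15); robot.movel([x,y,.074],rate=.08); print(F())
grab(); print("op",status.get_opening(),status.get_finger_force(),F())
robot.movel([x,y,.12],rate=.06); print(F())
robot.movel([x,y,.33],rate=.15)
ex=np.array([np.cos(ry),np.sin(ry)]);ey=np.array([-ex[1],ex[0]]);t=np.array([.6111,.1586])-.0535*ex+.001*ey
robot.movel([t[0],t[1],.33],q(np.pi/2+ry),rate=.15); robot.sleep(.3); print(F(),status.get_ee_pos(),t,status.get_time(),status.get_opening())
cv2.imwrite("pics/s5.png",np.hstack([cv2.resize(imaging.camera("scene")[60:240,230:410],(400,400)),cv2.resize(imaging.camera("top")[110:290,60:240],(400,400))]))
E
```

```text
[ 0.15 -0.25  0.65]
op 0.03456517777208435 59.37961757183075 [0.1  1.17 6.2 ]
[-0.9   0.41 -2.13]
[ 0.23 -0.41 -1.49] [0.55788068 0.15282973 0.33002847] [0.5578956 0.1528955] 28.125 0.034339691650791336
```

View pics/s5.png

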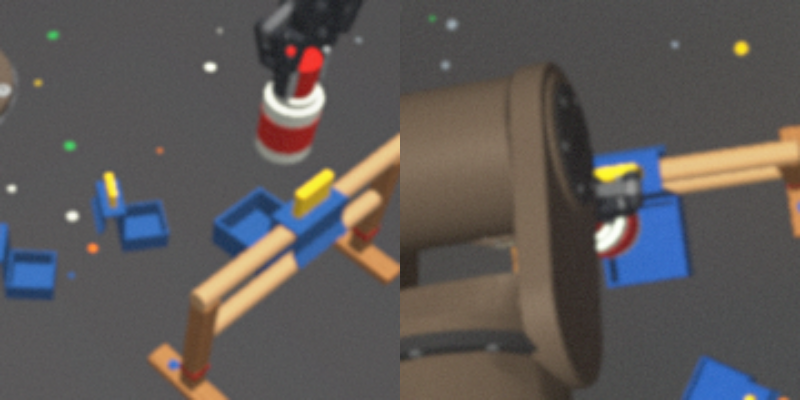

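The pot is held upright above the tray, at (290,115) in the left half, and the caddy is still hanging properly. I'll lower it slowly, watching the force.

```bash
python3 - <<'E'
from h import *
F=lambda:np.round(status.get_contact_force(),2)
x,y=.5579,.1529
robot.movel([x,y,.225],rate=.1); print(F())
z=.225; b=-1.9
for z in list(np.arange(.217,.186,-.008))+list(np.arange(.1845,.172,-.0012)):
    robot.movel([x,y,z],rate=.03); f=F(); print(round(z,4),f)
    if f[2]>b+2.0 or np.hypot(f[0],f[1])>4: break
print(status.get_time(),status.get_ee_pos())
m=imaging.camera_model("wrist"); shot("w6",2)
cv2.imwrite("pics/s6.png",np.hstack([cv2.resize(imaging.camera("scene")[100:220,250:370],(400,400)),cv2.resize(cv2.imread("pics/w6.png"),(400,400))]))
E
```

```text
[ 0.09  0.09 -3.  ]
0.217 [ 1.35  0.06 -2.02]
0.209 [-0.44  0.24 -1.84]
0.201 [ 0.09  0.48 -2.08]
0.193 [-1.41 -0.75 -2.06]
0.1845 [-0.98 -0.36 -2.34]
0.1833 [-0.58 -0.06 -2.36]
0.1821 [ 0.21  0.23 -2.26]
0.1809 [ 0.14  0.05 -1.93]
0.1797 [-0.68 -0.57 -1.62]
0.1785 [ 0.4  -0.01 -1.67]
0.1773 [-1.38 -0.81  0.86]
33.025 [0.55800174 0.15292504 0.17749626]
```

View pics/s6.png

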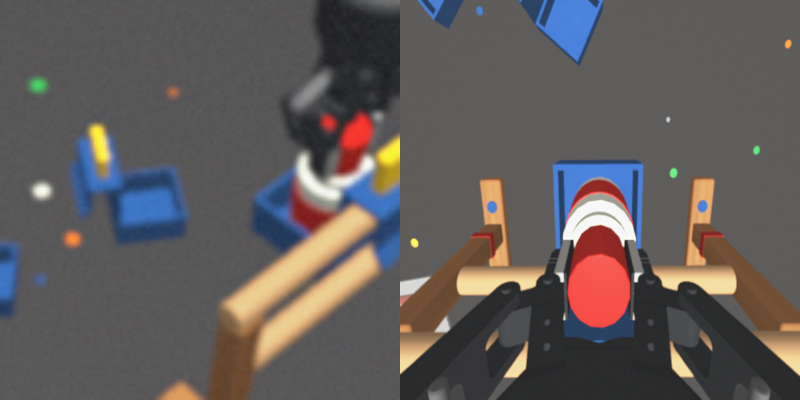

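The pot is inside the tray and resting on its floor: contact came at TCP z ≈ 0.177, where expected. I'll release and back off.

```bash
python3 - <<'E'
from h import *
robot.sleep(.2); open_jaws(); robot.sleep(.3)
x,y,_=status.get_ee_pos()
robot.movel([x,y,.21],rate=.05); robot.movel([x,y,.36],rate=.15)
robot.movep([.45,-.10,.36],q(np.pi/2)); robot.sleep(.3); print(status.get_time(),status.get_contact_force())
cv2.imwrite("pics/s7.png",np.hstack([cv2.resize(imaging.camera("scene")[90:290,220:420],(400,400)),cv2.resize(imaging.camera("top")[110:290,60:240],(400,400))]))
E
```

```text
37.5417 [-0.56406258 -0.77272197 -0.57773199]
```

View pics/s7.png

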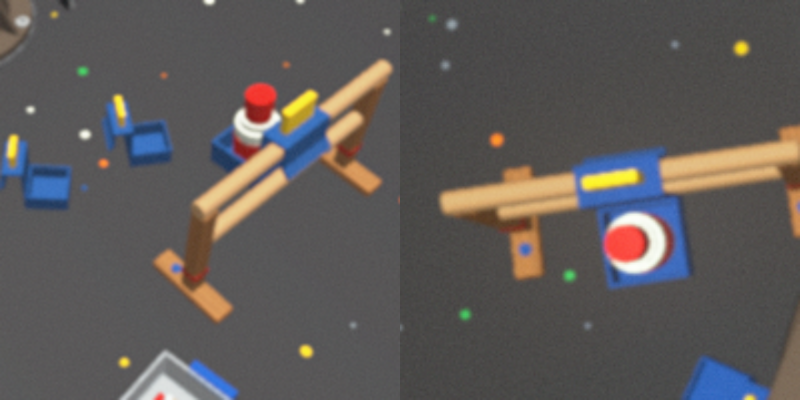

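The red pot stands upright in the hanging caddy's tray, with its cap at (625,243) in the right half. The saddle is over the bar and the robot is clear.

```bash
python3 -c "
from rig import job; print(job.close_job())"
```

```text
the job is handed in; nothing more can be done
None
```

The job is handed in at about 38 s of the 72 s allowed: the largest blue caddy hangs by itself on the top bar, the red pot stands upright in its tray, and the green pot, yellow pot and marker box were not touched.

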